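# Park the clay roller at the top of its ramp

### The job

Park the wooden clay roller: with the fingertips behind it, push it slowly and gently up the little ramp, over the crest and into the seat, so that it lies against the stop at the top, and then move clear. Keep the fingers against it all the way up so that it never runs back down the slope, do not lift it off the ramp, and leave the things standing around it where they are.

Things in the scene. Friction and masses are not known exactly. Their poses are not given: they have to be found in the camera images.
- roller: Lacquered wooden clay roller: cylinder 56 mm in diameter, 130 mm long, a 26 mm thick grip on a steel pin at each end (224 mm over all), 0.2 to 0.4 kg. Origin mid-axis, y along the axis; x and z turn as it rolls. Starts across the ramp's foot against the toe lip, axis at ramp x = -127, z = 47 mm. On the slope it runs back unless held from behind. Keep it below 0.15 m/s; 1 to 5 N move it.
- ramp: Fixed wooden ramp, 280 x 166 mm, 85 mm high. Origin mid-underside on the table, x horizontal in the climbing direction, z up. Its lane is 142 mm wide between side rails 10 mm above the deck (the roller's end grips pass over them). A toe lip crosses the foot, x = -148 to -140 mm, 6 mm above the deck. Parked, the roller's axis is at x = 78, z = 77 mm.
- deck: The ramp's sloping deck, 203 mm long, 10 degrees. Origin on its upper surface at the foot, mid-width (ramp x = -140, z = 16 mm); x points up the slope, z is perpendicular to it. The roller's axis is 28 mm above it while rolling.
- crest (a point): Crest line of the ramp, mid-width, where the slope ends (ramp x = 60, z = 51 mm). Behind it a short seat falls at 8 degrees to the stop: once its axis is past the crest the roller rolls to the stop by itself and stays.
- stop (a point): Upright face of the stop, mid-width, where it meets the seat (ramp x = 106, z = 45 mm). The stop is a wooden bar 20 mm thick, 166 mm wide, top 85 mm above the table.
- scraper: Loose clay scraper with a handle, about 0.25 m long, lying flat on the table beside the ramp; origin at its underside.
- tin: Loose open steel cup, 72 mm in diameter, 85 mm high, upright on the table beside the ramp; origin at the centre of its underside.
- block: Loose dark wooden block 75 x 50 x 30 mm, on the table beside the ramp; origin at the centre of its underside.
Mind the look-alikes: they are no part of the job. There is more than one size of the roller; the job needs the largest.

How it is judged:
By the outcome, as a careful person would: the job done as asked, in the order asked, and still so for the second after the job is handed in, with the robot touching nothing.
It also fails if it takes over 48 s, if anything falls off the work surface, if the arm or the gripper's body presses on something with over 40 N, if the wrist force passes 120 N, or if a joint passes its speed limit or range.

### The arm

A 6-joint arm with a two-finger parallel gripper is mounted at the origin on the work surface. World frame = base frame: x ahead of the robot, y to its left, z up, the work surface at z = 0. Lengths are in m, angles in rad, forces in N, time in s.
With the tool pointing down it reaches from about 0.35 to 0.925 m from the base axis. Payload 6.4 kg.
Tool frame: the origin (TCP) lies at the very end of the fingers, on their centre line; the grasp point (between the pads) lies env.tcp_to_grasp behind it (env.tcp_to_grasp is the distance from the TCP to the grasp point, in m); z points along the fingers, x is the direction in which the jaws open and shut, and the axes are right-handed (so a half turn about z gives the same grasp; the last joint's range is limited). The gripper opens to 85 mm and grips with 20 to 120 N. Pads are 22 mm wide; open, the fingers measure 114 mm over their backs; the gripper's body (76 mm by 85 mm) begins 54 mm behind the grasp point. The pads swing forward as they close: fully open they stand 13 mm farther back than shut.
Start: joints at [-1.435, 0.245, 1.558, -0, 1.339, -0.174], TCP at [0.198, -0.619, 0.207] pointing down, gripper open.
Joint ranges: [-3.13, 3.13], [-1.02, 2.26], [0.13, 2.54], [-0.95, 4.09], [0.21, 2.88], [-2.74, 2.74]. Speed limits (rad/s): [2.57, 2.57, 3.14, 3.14, 3.14, 3.14].

### API

Orientations are given as a 3x3 rotation matrix whose columns are the frame's x, y, z axes.
In Python, from plant import env gives the robot as it stands.
- The arm moves only by the tool carry_out, never from a script. Its argument "targets" is one flat list of numbers, 5 for each row, row after row: the closure in counts, from 0 (fully open) to 255 (shut), then the shift along the tool's x, y, z in mm, then the turn about the tool's z in rad. In form: [hand, x, y, z, roll, hand, x, y, z, roll, ...]. A call has 1 to 10 rows; each row shifts and turns the pose as measured when the row begins, along the tool's axes as they then stand; what a row does not reach is not made up. A row lasts 1/10 s, in which the tool goes at most 50 mm and 8.59 degrees, less where a joint would pass 70% of its speed; a pose out of reach is approached as far as the arm can. A call is refused whole if a number of a shift passes 50 or a number of a turn 0.15, either way. A call with a gripper value outside its range is refused whole. The fingers move at their own pace and stop on an object; "grip_force" is the grip in N (left out, the last holds). Time passes only in rows, so rows that do not move let the fingers close. It gives the time, the measured TCP pose, the force and the opening at its end, in the units of the state.
- env.sense(): the state, without advancing time (a new reading comes with each control period).
- env.camera(name): name is "scene" or "top" or "wrist"; returns (picture, depth): 400x640x3 uint8, red, green, blue; 400x640 float32, m along the optical axis (not along the pixel's ray), 0 where there is no reading.
- env.get_calibration(name): a dict with "vertical_fov" (degrees; the focal length in pixels is half the picture's height over the tangent of half this angle, whatever the lens; pixels are square), "cx", "cy" (the principal point, pixels), "dist_coeffs" ([k1, k2, p1, p2, k3] as OpenCV has them; the pictures are not rectified), "xyz" and "orientation" of the camera in the world; the wrist camera has in their place "tool_from_camera" (4x4, takes a point from camera to tool coordinates, whose origin is the TCP and whose axes are the tool frame's). Camera axes: x right, y down, z forward; pixel columns grow to the right and rows downward; lengths in m; the calibration is good to about 2 mm. A picture is of the moment at which its call begins: read the wrist's pose just before it. get_calibration takes no time and is no camera call.
- env.hand_in(): hands the job in, once; it reports no verdict.
The state is a dict: "clock": time; "qpos": joint angles; "joint_vel": joint speeds; "joint_efforts": joint torques, N m; "tcp_pos": TCP position; "tool_rot": TCP orientation; "wrist_force": force on the tool from outside, world axes, zero at the start; "moment": the same for the moment, N m; "width": opening from 0.0 (shut) to 1.0 (fully open).
Only numpy, scipy, OpenCV 4.12 (cv2) and the standard library are available. Lean on these libraries where they do the work, as an engineer would, in place of code of your own. Each camera call takes 0.05 s, during which the arm holds its last target. There are 200 camera calls.

## Working session

There is one attempt and no reset: what is moved stays moved. The work goes in short steps, Python scripts to look and compute and a tool call to move; the robot and the scene stay as the last step left them, time stands still between calls to the robot, and variables do not carry over. Pictures are saved under pics/ and viewed, about 8 in all and at most 12, crops included, and the job is handed in when it is done.

Besides the shell and the picture viewer there is one more tool, called after "Request:" as name(argument=value, ...) on one line, values as JSON. carry_out: Moves the arm, as the interface text tells. Its arguments: {"type":"object","properties":{"targets":{"type":"array"},"grip_force":{"type":"number"}},"required":["targets"]}

```bash
ls; mkdir -p pics; cat > h.py <<'E'
import numpy as np, cv2
from plant import env
def K(c):
    f=200/np.tan(np.radians(c["vertical_fov"])/2)
    return np.array([[f,0,c["cx"]],[0,f,c["cy"]],[0,0,1]])
def cloud(name):
    s=env.sense(); p,d=env.camera(name); c=env.get_calibration(name)
    v,u=np.mgrid[0:400,0:640]
    n=cv2.undistortPoints(np.stack([u,v],-1).reshape(-1,1,2).astype(float),K(c),np.array(c["dist_coeffs"])).reshape(400,640,2)
    P=np.dstack([n*d[...,None],d])
    if "xyz" in c: R=np.array(c["orientation"]);t=np.array(c["xyz"])
    else:
        T=np.array(c["tool_from_camera"]);Rt=np.array(s["tool_rot"])
        R=Rt@T[:3,:3];t=Rt@T[:3,3]+s["tcp_pos"]
    W=P@R.T+t; W[d==0]=np.nan
    return p,W
E
python3 - <<'E'
from h import *
s=env.sense();print({k:np.round(v,3).tolist() for k,v in s.items()},env.tcp_to_grasp)
for n in("top","scene"):
    p,W=cloud(n);cv2.imwrite(f"pics/{n}1.png",p[...,::-1]);np.save(f"{n}.npy",W);print(n,env.get_calibration(n)["xyz"])
E
```

```text
pics
{'clock': 0.0, 'qpos': [-1.435, 0.246, 1.559, 0.0, 1.339, -0.174], 'joint_vel': [0.001, -0.001, 0.002, -0.0, -0.0, 0.0], 'joint_efforts': [0.002, -42.95, -32.613, -0.0, 0.005, 0.0], 'tcp_pos': [0.198, -0.618, 0.205], 'tool_rot': [[0.305, -0.952, -0.0], [-0.952, -0.305, 0.002], [-0.002, -0.0, -1.0]], 'wrist_force': [-0.191, -0.341, 0.388], 'moment': [0.001, 0.04, -0.011], 'width': 0.999} 0.0187
top [0.35432564 0.02273111 1.19632582]
scene [1.3668498  0.13596587 0.67309825]
```

View pics/top1.png

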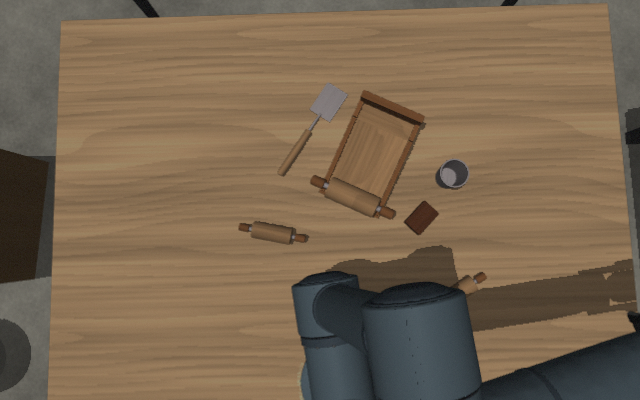

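View pics/scene1.png

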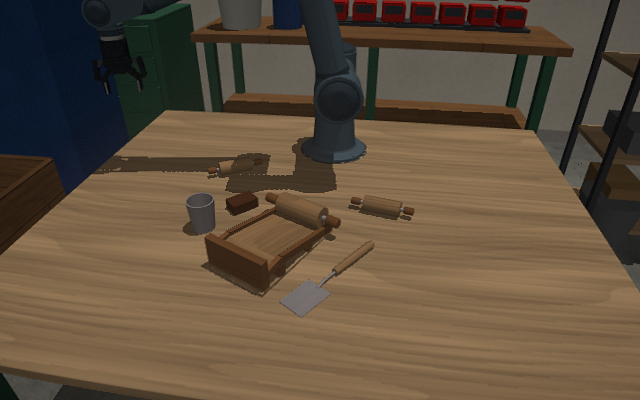

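Top view: the ramp has its stop at (392,105) and its foot near (352,196). The roller candidates are (352,196) on the ramp foot, (273,232) on the table, and (470,285) half hidden. The one at (352,196) fits best because it lies across the toe and looks largest. I'll measure it and confirm with a crop. The block is at (421,218), the tin at (453,174) and the scraper at (312,130).

```bash
python3 - <<'E'
from h import *
W=np.load("top.npy")
im=cv2.imread("pics/top1.png");cv2.imwrite("pics/crop1.png",cv2.resize(im[80:300,220:500],None,fx=2.7,fy=2.7,interpolation=cv2.INTER_CUBIC))
for n,(v,u) in dict(roller=(196,352),small=(232,273),r3=(285,468),stopL=(95,366),stopR=(118,420),tin_in=(174,453),block=(218,421),scr=(102,328),gripL=(182,318),gripR=(213,388),table=(240,350)).items(): print(n,W[v,u].round(4))
# Ramp region: points above table
Z=W[...,2]; X=W[...,0];Y=W[...,1]
reg=np.zeros((400,640),np.uint8); cv2.fillPoly(reg,[np.array([[362,85],[432,118],[400,225],[300,190],[330,150]])],1)
m=(reg>0)&(Z>0.008)
# stop: highest z~0.085 at top region
st=m&(abs(Z-0.085)<.006)&(np.mgrid[0:400,0:640][0]<130)
def rect(m):
    p=np.c_[X[m],Y[m]].astype(np.float32); c,sz,a=cv2.minAreaRect(p); q=p.mean(0); e=np.linalg.svd(p-q,full_matrices=0)[2][0]
    print(m.sum(),np.round(c,4),np.round(sz,4),round(a,2),"dir",e.round(4), np.degrees(np.arctan2(e[1],e[0])).round(2),"mean",q.round(4)); return e
print("stop");e=rect(st)
# roller: top crest
ro=m&(np.mgrid[0:400,0:640][0]>165)&(Z>0.055)
print("roller");rect(ro);print(np.percentile(Z[ro],[50,90,98]))
# deck plane
dk=np.zeros_like(reg);cv2.fillPoly(dk,[np.array([[362,125],[408,142],[385,185],[340,168]])],1)
P=W[dk>0];P=P[~np.isnan(P).any(1)];c=P.mean(0);n=np.linalg.svd(P-c,full_matrices=0)[2][2];n*=np.sign(n[2])
print("deck",c.round(4),n.round(4),"tilt",np.degrees(np.arccos(n[2])).round(2),"climb dir deg",np.degrees(np.arctan2(-n[1],-n[0])).round(2))
rect(m)
for nm,box in dict(block=(198,400,238,442),tin=(155,432,192,472),scr=(80,275,178,350),small=(215,235,250,312)).items():
    mm=np.zeros_like(m);mm[box[0]:box[2],box[1]:box[3]]=1;print(nm);rect(mm&(Z>0.006))
E
```

```text
roller [ 0.4583 -0.0346  0.0744]
small [0.3765 0.1643 0.0429]
r3 [ 0.2331 -0.3149  0.0383]
stopL [ 0.7081 -0.0773  0.0845]
stopR [ 0.6459 -0.2083  0.0834]
tin_in [ 0.5151 -0.3035  0.0023]
block [ 0.4016 -0.2086  0.0325]
scr [0.7184 0.0171 0.002 ]
gripL [0.4972 0.0481 0.0588]
gripR [ 0.415  -0.1225  0.0607]
table [ 0.3513 -0.0295 -0.0024]
stop
542 [ 0.6779 -0.1406] [0.1652 0.0221] 64.06 dir [-0.4363 -0.8998] -115.87 mean [ 0.6776 -0.1405]
roller
1284 [ 0.4585 -0.0338] [0.2222 0.0534] 64.16 dir [-0.4332 -0.9013] -115.67 mean [ 0.458 -0.034]
[0.06920055 0.07436067 0.07644358]
deck [ 0.565  -0.0953  0.0394] [-0.1579  0.0792  0.9843] tilt 10.18 climb dir deg -26.64
7686 [ 0.5615 -0.0838] [0.2228 0.2832] 64.26 dir [-0.8972  0.4417] 153.79 mean [ 0.5624 -0.0844]
block
632 [ 0.4006 -0.213 ] [0.0598 0.076 ] 44.37 dir [-0.7073  0.7069] 135.02 mean [ 0.4028 -0.2089]
tin
632 [ 0.5178 -0.2911] [0.0844 0.0927] 86.91 dir [ 0.4185 -0.9082] -65.26 mean [ 0.51   -0.2892]
scr
1257 [0.6414 0.0571] [0.1864 0.2627] 87.72 dir [0.1952 0.9808] 78.75 mean [0.5781 0.0326]
small
878 [0.377  0.1713] [0.1688 0.0836] 87.08 dir [-0.2157 -0.9765] -102.46 mean [0.3754 0.1697]
```

View pics/crop1.png

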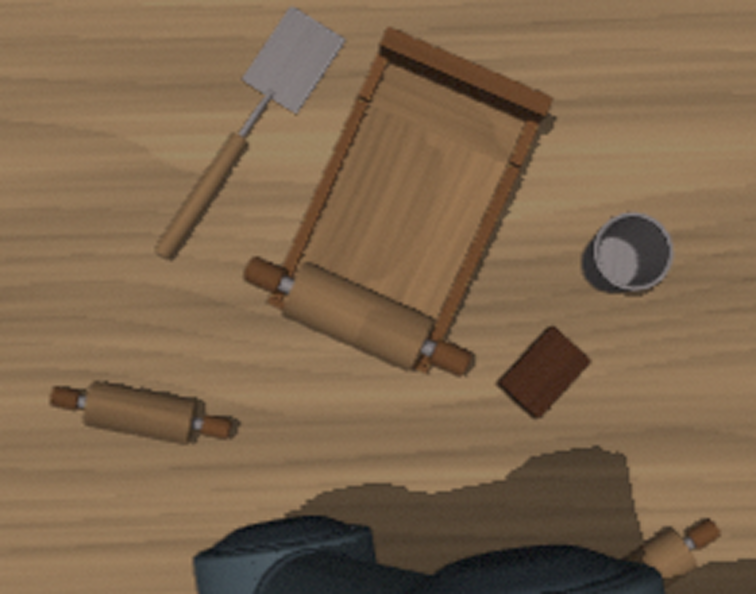

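The crop confirms it. The roller on the ramp foot, at full-picture (352,196), measures 222 mm over all and is clearly the largest; the others, at (273,232) and (470,285), lie on the table. The ramp climbs at yaw -26°. First I turn the tool so the jaws spread across the lane.

Request:
carry_out(targets=[60, 0, 0, 0, 0.15, 60, 0, 0, 0, 0.15, 60, 0, 0, 0, 0.15, 60, 0, 0, 0, 0.15, 60, 0, 0, 0, 0.15, 60, 0, 0, 0, 0.05])

```text
clock: 0.7
tcp_pos: [0.1978, -0.6161, 0.2014]
tool_rot: [[-0.48, -0.878, -0.001], [-0.877, 0.48, 0.009], [-0.007, 0.005, -1.0]]
wrist_force: [0.3, 0.7, -0.4]
width: 0.768
```

```bash
cat > g.py <<'E'
from h import *
a=np.radians(-25.95);u=np.array([np.cos(a),np.sin(a),0]);l=np.array([-np.sin(a),np.cos(a),0])
O=np.array([0.4585,-0.0338,0])+0.127*u
def rep(rx=-.191,ly=0,z=None):
    s=env.sense();R=np.array(s["tool_rot"]);p=np.array(s["tcp_pos"]);d=p-O
    print("t",round(s["clock"],2),"ramp x,y,z mm",np.round([d@u*1e3,d@l*1e3,p[2]*1e3],1),"yaw err(roll to add)",round(float(np.arctan2(-l@R[:,1],-l@R[:,0]*-1*-1)),4),"F ramp",np.round([s["wrist_force"]@u,s["wrist_force"]@l,s["wrist_force"][2]],2),"w",round(s["width"],3),"tilt",R[:2,2].round(3))
    t=O+rx*u+ly*l;t[2]=p[2] if z is None else z
    print("to go tool mm",np.round(R.T@(t-p)*1e3,1)); return s
E
python3 -c "
from g import *
rep()"
```

```text
t 0.7 ramp x,y,z mm [-106.6 -637.7  201.4] yaw err(roll to add) -0.0472 F ramp [-0.08  0.77 -0.37] w 0.768 tilt [-0.001  0.009]
to go tool mm [-633.   114.4    5.1]
```

Request:
carry_out(targets=[60, -30, 5, 0, -0.045, 60, -45, 8, 0, 0, 60, -45, 8, 0, 0, 60, -45, 8, 0, 0, 60, -45, 8, 0, 0, 60, -45, 8, 0, 0, 60, -45, 8, 0, 0, 60, -45, 8, 0, 0, 60, -45, 8, 0, 0, 60, -45, 8, 0, 0])

```text
clock: 1.7
tcp_pos: [0.3219, -0.1785, 0.2002]
tool_rot: [[-0.449, -0.894, -0.002], [-0.893, 0.449, 0.016], [-0.013, 0.009, -1.0]]
wrist_force: [0.3, -1.1, 0.5]
width: 0.767
```

```bash
python3 -c "
from g import *
rep()"
```

```text
t 1.7 ramp x,y,z mm [-186.5 -189.8  200.2] yaw err(roll to add) -0.0126 F ramp [ 0.73 -0.84  0.53] w 0.767 tilt [-0.002  0.016]
to go tool mm [-189.7    6.9    2.5]
```

Request:
carry_out(targets=[60, -45, 5, 0, -0.01, 60, -45, 5, 0, 0, 60, -40, 0, 0, 0, 60, -30, 0, 0, 0, 60, -15, 0, 0, 0, 60, -7, 0, 0, 0, 60, 0, 0, 0, 0, 60, 0, 0, 0, 0])

```text
clock: 2.5
tcp_pos: [0.3932, 0.0015, 0.2009]
tool_rot: [[-0.433, -0.902, -0.003], [-0.901, 0.433, 0.015], [-0.013, 0.009, -1.0]]
wrist_force: [-0.5, 0.2, -0.6]
width: 0.766
```

```bash
python3 - <<'E'
from g import *
rep(z=.033)
p,W=cloud("wrist");cv2.imwrite("pics/wrist1.png",p[...,::-1])
E
```

```text
t 2.5 ramp x,y,z mm [-201.2    3.2  200.9] yaw err(roll to add) 0.0055 F ramp [-0.52 -0.07 -0.57] w 0.766 tilt [-0.003  0.015]
to go tool mm [  5.4 -11.7 167.7]
```

View pics/wrist1.png

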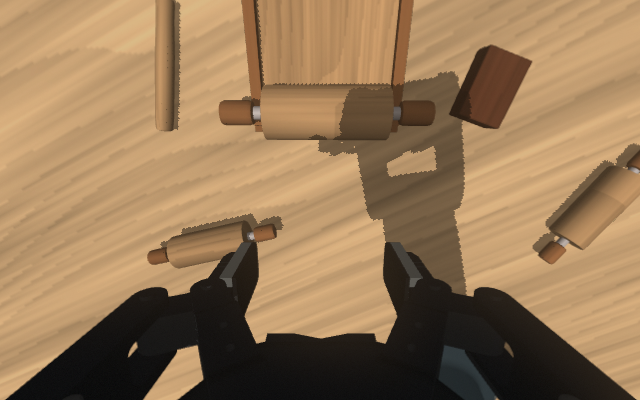

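The wrist view shows the roller straight ahead, spanning (220–435,112), and the fingers centred on it at (252,260) and (388,260). The block at (490,85) and the small roller at (215,243) are clear of the descent. Going down behind the roller.

Request:
carry_out(targets=[60, 3, -5, 30, 0.005, 60, 3, -5, 38, 0, 60, 0, -3, 38, 0, 60, 0, 0, 30, 0, 60, 0, 0, 18, 0, 60, 0, 0, 9, 0, 60, 0, 0, 0, 0, 60, 0, 0, 0, 0])

```text
clock: 3.35
tcp_pos: [0.4043, -0.0157, 0.0356]
tool_rot: [[-0.45, -0.893, 0.006], [-0.893, 0.45, 0.012], [-0.013, 0.0, -1.0]]
wrist_force: [1.1, -0.4, 0.1]
width: 0.768
```

```bash
python3 - <<'E'
from g import *
rep(rx=-.166,z=.029)
E
```

```text
t 3.35 ramp x,y,z mm [-183.7   -7.4   35.6] yaw err(roll to add) -0.0141 F ramp [1.14 0.15 0.11] w 0.768 tilt [0.006 0.012]
to go tool mm [ -7.6 -17.6   6.7]
```

Request:
carry_out(targets=[60, -5, 0, 5, -0.014, 60, -2, 0, 2, 0, 60, 0, -3, 0, 0, 60, 0, -4, 0, 0, 60, 0, -4, 0, 0, 60, 0, -3, 0, 0, 60, 0, 0, 0, 0])

```text
clock: 4.05
tcp_pos: [0.4253, -0.0167, 0.0324]
tool_rot: [[-0.436, -0.9, 0.014], [-0.9, 0.436, 0.009], [-0.014, -0.009, -1.0]]
wrist_force: [0.0, -0.1, -1.1]
width: 0.764
```

```bash
python3 - <<'E'
from g import *
rep(rx=-.166,z=.029)
p,W=cloud("wrist");cv2.imwrite("pics/wrist2.png",p[...,::-1])
E
```

```text
t 4.05 ramp x,y,z mm [-164.3    0.9   32.4] yaw err(roll to add) 0.0015 F ramp [ 0.06 -0.07 -1.09] w 0.764 tilt [0.014 0.009]
to go tool mm [0.9 1.7 3.3]
```

View pics/wrist2.png

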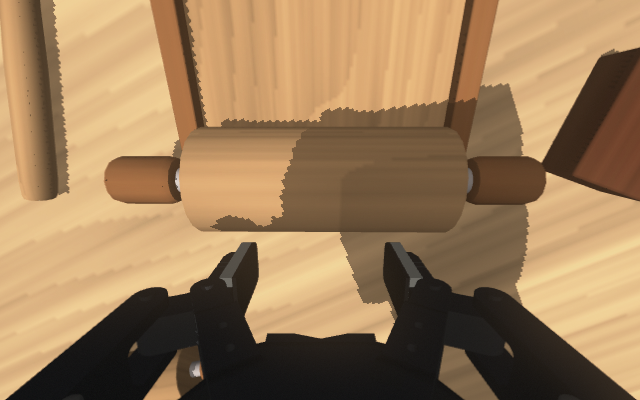

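The wrist view shows the fingers straight behind the barrel, at (250,245) and (390,245), with a small gap to its rear edge at row 230. Creeping to contact.

Request:
carry_out(targets=[60, 0, -2, 2, 0, 60, 0, -2, 2, 0, 60, 0, -2, 1, 0, 60, 0, -2, 0, 0, 60, 0, -2, 0, 0, 60, 0, -2, 0, 0])

```text
clock: 4.7
tcp_pos: [0.4338, -0.0207, 0.0266]
tool_rot: [[-0.436, -0.9, 0.006], [-0.9, 0.436, 0.012], [-0.013, -0.0, -1.0]]
wrist_force: [-3.0, 1.2, 4.7]
width: 0.761
```

```bash
python3 - <<'E'
from g import *
rep(rx=-.166,z=.029)
E
```

```text
t 4.7 ramp x,y,z mm [-155.     0.9   26.6] yaw err(roll to add) 0.0017 F ramp [-3.25 -0.27  4.73] w 0.761 tilt [0.006 0.012]
to go tool mm [ 0.9 11.  -2.4]
```

Request:
carry_out(targets=[60, 0, -1, -3, 0, 60, 0, -2, -2, 0, 60, 0, -2, -1, 0])

```text
clock: 5.0
tcp_pos: [0.4385, -0.0231, 0.0325]
tool_rot: [[-0.436, -0.9, 0.006], [-0.9, 0.436, 0.012], [-0.014, -0.0, -1.0]]
wrist_force: [-2.2, 0.6, 0.7]
width: 0.767
```

```bash
python3 - <<'E'
from g import *
rep(rx=-.166,z=.029)
p,W=cloud("wrist");cv2.imwrite("pics/wrist3.png",p[...,::-1])
E
```

```text
t 5.0 ramp x,y,z mm [-149.6    0.8   32.5] yaw err(roll to add) 0.0017 F ramp [-2.24 -0.39  0.69] w 0.767 tilt [0.006 0.012]
to go tool mm [ 0.9 16.4  3.5]
```

View pics/wrist3.png

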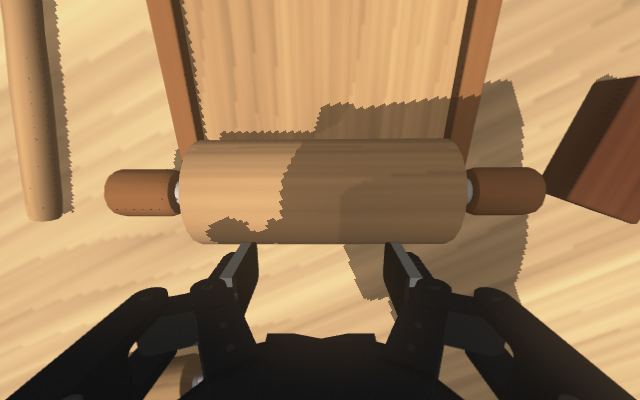

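The wrist view shows both fingertips against the barrel at (250,243) and (390,243), with the roller square to the lane. The force is about 2 N. Now I push up the slope.

Request:
carry_out(targets=[60, 0, -3, -0.5, 0, 60, 0, -3, -0.5, 0, 60, 0, -4, -0.7, 0, 60, 0, -4, -0.7, 0, 60, 0, -4, -0.7, 0, 60, 0, -4, -0.7, 0, 60, 0, -4, -0.7, 0, 60, 0, -3, -0.6, 0, 60, 0, -3, -0.5, 0, 60, 0, -2, -0.4, 0])

```text
clock: 6.05
tcp_pos: [0.4729, -0.0394, 0.0476]
tool_rot: [[-0.435, -0.9, 0.002], [-0.9, 0.435, 0.012], [-0.012, 0.003, -1.0]]
wrist_force: [-2.0, 1.8, 2.7]
width: 0.761
```

```bash
python3 - <<'E'
from g import *
rep(rx=.03,z=.06)
E
```

```text
t 6.05 ramp x,y,z mm [-111.6    1.3   47.6] yaw err(roll to add) 0.0027 F ramp [-2.58  0.75  2.75] w 0.761 tilt [0.002 0.012]
to go tool mm [   1.5 -141.6  -12.9]
```

The fingers are rising faster than the slope, so I correct downward while keeping contact.

Request:
carry_out(targets=[60, 0, -2, 1.5, 0, 60, 0, -3, 1.5, 0, 60, 0, -3, 1, 0, 60, 0, -3, 1, 0, 60, 0, -3, 0.5, 0, 60, 0, -3, 0, 0, 60, 0, -3, 0, 0, 60, 0, -2, 0, 0])

```text
clock: 6.85
tcp_pos: [0.5027, -0.0535, 0.0521]
tool_rot: [[-0.434, -0.901, 0.017], [-0.901, 0.434, 0.003], [-0.011, -0.014, -1.0]]
wrist_force: [-0.7, 1.0, 5.0]
width: 0.765
```

```bash
python3 - <<'E'
from g import *
rep(rx=.03,z=.06)
E
```

```text
t 6.85 ramp x,y,z mm [-78.7   1.7  52.1] yaw err(roll to add) 0.0041 F ramp [-1.05  0.56  5.  ] w 0.765 tilt [0.017 0.003]
to go tool mm [   2.  -108.8   -6.3]
```

```bash
cat >> g.py <<'E'
def axis():
    p,W=cloud("wrist");V=(W-O);x=V@u;y=V@l;z=W[...,2]
    s=env.sense();X0=(np.array(s["tcp_pos"])-O)@u
    m=(abs(y)<.02)&(x>X0+.005)&(x<X0+.075)&(z>.0)
    # keep points well above deck
    m&=z>.016+(x+.14)*.1763+.02
    A=np.c_[2*x[m],2*z[m],np.ones(m.sum())];c=np.linalg.lstsq(A,x[m]**2+z[m]**2,rcond=None)[0]
    r=np.sqrt(c[2]+c[0]**2+c[1]**2);print("axis fit x,z,r mm",np.round([c[0]*1e3,c[1]*1e3,r*1e3],1),m.sum(),"expected z",round(47+(c[0]*1e3+127)*.1763,1),"top",round(float(np.nanpercentile(z[m],99))*1e3,1),"rear x",round(float(x[m].min()*1e3),1))
    for sgn in(-1,1):
        k=(abs(y-sgn*.055)<.008)&(z>.016+(x+.14)*.1763+.04)&(x>X0+.01)&(x<X0+.075);print("side",sgn,"x at top",round(float(np.median(x[k&(z>np.nanpercentile(z[k],80))])*1e3),1))
    return p,W
E
python3 - <<'E'
from g import *
p,W=axis();cv2.imwrite("pics/wrist4.png",p[...,::-1])
p,d=env.camera("scene");cv2.imwrite("pics/scene4.png",cv2.resize(p[150:310,160:400,::-1],None,fx=3,fy=3))
E
```

```text
axis fit x,z,r mm [ -5.  124.   74.5] 16246 expected z 68.5 top 178.8 rear x -73.4
side -1 x at top -67.5
side 1 x at top -67.7
```

View pics/scene4.png

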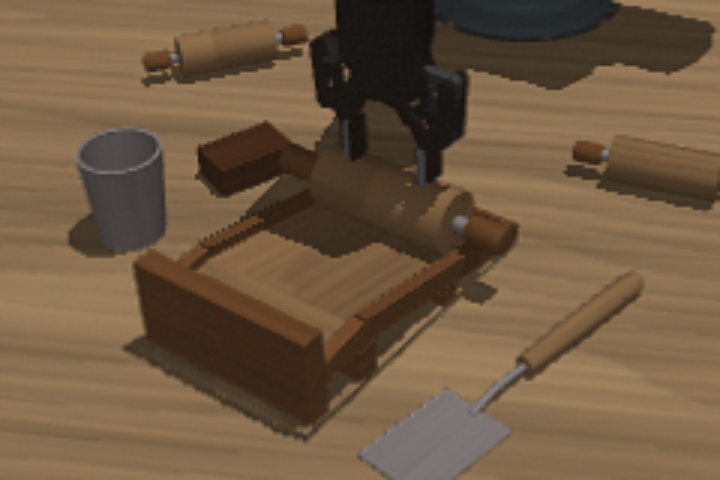

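The scene crop shows the fingertips at (352,155) and (428,180) riding up onto the barrel's upper side rather than behind it. I'll locate the roller exactly before doing anything else.

```bash
cat >> g.py <<'E'
def axis2(name="wrist"):
    from scipy.optimize import least_squares
    p,W=cloud(name);V=(W-O);x=V@u;y=V@l;z=W[...,2]
    g=p.astype(float).sum(-1)>150
    for lo,hi in((-.06,-.02),(-.015,.015),(.02,.06)):
        dk=np.maximum(.016+(x+.14)*.1763,0.01)
        m=g&(y>lo)&(y<hi)&(x>-.17)&(x<.1)&(z>dk+.02)&(z<.113)&(z<dk+.064)
        xs,zs=x[m],z[m]
        if m.sum()<30: print("few",m.sum());continue
        f=least_squares(lambda c:np.hypot(xs-c[0],zs-c[1])-.028,[np.median(xs),np.median(zs)-.02],loss="soft_l1",f_scale=.002).x
        print(name,"y",lo,hi,"axis x,z",(f*1e3).round(1),"deck-z",round(47+(f[0]*1e3+127)*.1763,1),"n",m.sum(),"top z",round(float(np.percentile(zs,98))*1e3,1))
E
python3 - <<'E'
from g import *
rep();axis2();axis2("scene")
E
```

```text
t 6.95 ramp x,y,z mm [-78.7   1.7  52.1] yaw err(roll to add) 0.004 F ramp [-1.01  0.49  4.81] w 0.76 tilt [0.017 0.003]
to go tool mm [  1.2 112.3  -1.6]
wrist y -0.06 -0.02 axis x,z [-77.7  55.5] deck-z 55.7 n 5502 top z 84.2
wrist y -0.015 0.015 axis x,z [-78.1  55.3] deck-z 55.6 n 5160 top z 83.9
wrist y 0.02 0.06 axis x,z [-78.6  55.3] deck-z 55.5 n 5352 top z 84.0
scene y -0.06 -0.02 axis x,z [-79.2  54.9] deck-z 55.4 n 202 top z 82.8
scene y -0.015 0.015 axis x,z [-79.7  54.6] deck-z 55.3 n 168 top z 83.3
scene y 0.02 0.06 axis x,z [-80.3  54.8] deck-z 55.2 n 261 top z 85.1
```

View pics/wrist4.png

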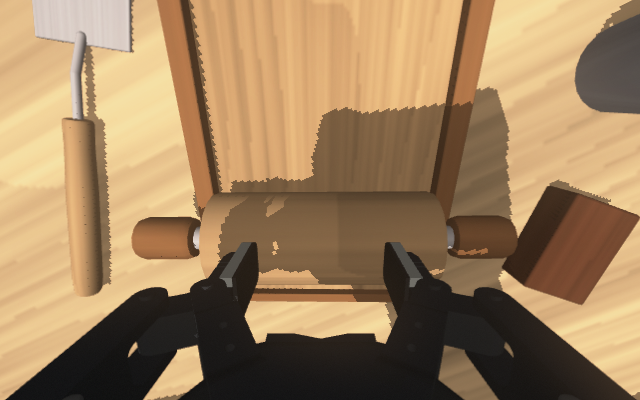

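```bash
python3 - <<'E'
from g import *
s=env.sense();R=np.array(s["tool_rot"]);q=np.array(s["tcp_pos"])
p,W=cloud("wrist");T=(W-q)@R*1e3
print(np.array(env.get_calibration("wrist")["tool_from_camera"]).round(4).tolist())
for v,uu in((246,254),(250,250),(260,252),(275,240),(246,388),(260,392),(280,230),(350,320),(300,225)): print((uu,v),p[v,uu],T[v,uu].round(1))
E
```

```text
[[1.0, -0.0011, 0.0003, 0.0004], [0.001, 0.9622, 0.2725, -0.0699], [-0.0006, -0.2725, 0.9622, -0.168], [0.0, 0.0, 0.0, 1.0]]
(254, 246) [38 30 23] [-32.3 -10.1 -37.1]
(250, 250) [39 31 23] [-32.2 -11.8 -45.3]
(252, 260) [38 29 21] [-32.1  -5.8 -43.5]
(240, 275) [38 30 22] [-32.2  -9.3 -63.4]
(388, 246) [32 25 20] [ 33.4 -10.6 -38.4]
(392, 260) [33 26 20] [ 32.9  -8.6 -49. ]
(230, 280) [115 112 105] [-34.3 -10.7 -69.4]
(320, 350) [36 31 26] [   0.3  -11.7 -105.7]
(225, 300) [34 28 25] [-30.8 -13.2 -85.9]
```

The fingertips actually end about 32 mm above the reported TCP, so they now stand on top of the roller and hold it there. Backing off would let it run down. Instead I'll turn the gripper 90° about the roller while following down, so one finger ends behind it and one ahead, and it stays trapped throughout.

Request:
carry_out(targets=[60, 0, 0, 0.5, -0.15, 60, 0, 0, 1, -0.15, 60, 0, 0, 1.5, -0.15, 60, 0, 0, 2, -0.15])

```text
clock: 7.5
tcp_pos: [0.5071, -0.0562, 0.0521]
tool_rot: [[0.157, -0.987, 0.026], [-0.988, -0.157, -0.003], [0.007, -0.025, -1.0]]
wrist_force: [0.6, -1.0, 6.2]
width: 0.766
```

```bash
python3 - <<'E'
from g import *
rep();axis2()
E
```

```text
t 7.5 ramp x,y,z mm [-73.5   1.2  52.1] yaw err(roll to add) 0.6106 F ramp [ 0.99 -0.64  6.22] w 0.766 tilt [ 0.026 -0.003]
to go tool mm [-66.4  96.9  -2.9]
wrist y -0.06 -0.02 axis x,z [-67.2  57.3] deck-z 57.5 n 3522 top z 88.6
wrist y -0.015 0.015 axis x,z [-67.7  57.2] deck-z 57.5 n 5184 top z 85.9
wrist y 0.02 0.06 axis x,z [-68.2  57.1] deck-z 57.4 n 7798 top z 85.8
```

Request:
carry_out(targets=[60, 1.5, -1.5, 2.5, -0.15, 60, 1.5, -1, 4, -0.15, 60, 1, -1, 5, -0.15])

```text
clock: 7.85
tcp_pos: [0.5129, -0.0594, 0.0411]
tool_rot: [[0.57, -0.821, 0.028], [-0.822, -0.57, -0.003], [0.018, -0.021, -1.0]]
wrist_force: [-3.0, 3.6, 7.8]
width: 0.764
```

```bash
python3 - <<'E'
from g import *
rep(rx=-.066);axis2()
E
```

```text
t 7.85 ramp x,y,z mm [-66.9   0.8  41.1] yaw err(roll to add) 1.0595 F ramp [-4.29  1.93  7.75] w 0.764 tilt [ 0.028 -0.003]
to go tool mm [1.2 0.2 0. ]
wrist y -0.06 -0.02 axis x,z [-70.8  56.7] deck-z 56.9 n 3712 top z 85.2
wrist y -0.015 0.015 axis x,z [-70.6  56.7] deck-z 56.9 n 5718 top z 89.3
wrist y 0.02 0.06 axis x,z [-70.8  56.7] deck-z 56.9 n 9005 top z 85.4
```

Request:
carry_out(targets=[60, 0, 0, 5, -0.15, 60, 0, 0, 6, -0.15, 60, 0, 0, 4, -0.15, 60, 0, 0, 0, -0.05])

```text
clock: 8.3
tcp_pos: [0.5085, -0.0571, 0.021]
tool_rot: [[0.894, -0.448, 0.018], [-0.448, -0.894, 0.001], [0.016, -0.009, -1.0]]
wrist_force: [-0.6, 1.4, 0.2]
width: 0.763
```

```bash
python3 - <<'E'
from g import *
rep(rx=-.066);axis2()
p,d=env.camera("scene");cv2.imwrite("pics/scene5.png",cv2.resize(p[150:310,160:400,::-1],None,fx=3,fy=3))
E
```

```text
t 8.3 ramp x,y,z mm [-71.9   0.9  21. ] yaw err(roll to add) 1.5596 F ramp [-1.12  0.97  0.19] w 0.763 tilt [0.018 0.001]
to go tool mm [5.9 0.8 0.1]
wrist y -0.06 -0.02 axis x,z [-77.4  55.5] deck-z 55.7 n 866 top z 83.8
wrist y -0.015 0.015 axis x,z [-76.   55.9] deck-z 56.0 n 7563 top z 87.6
wrist y 0.02 0.06 axis x,z [-74.3  56.1] deck-z 56.3 n 11990 top z 84.9
```

View pics/scene5.png

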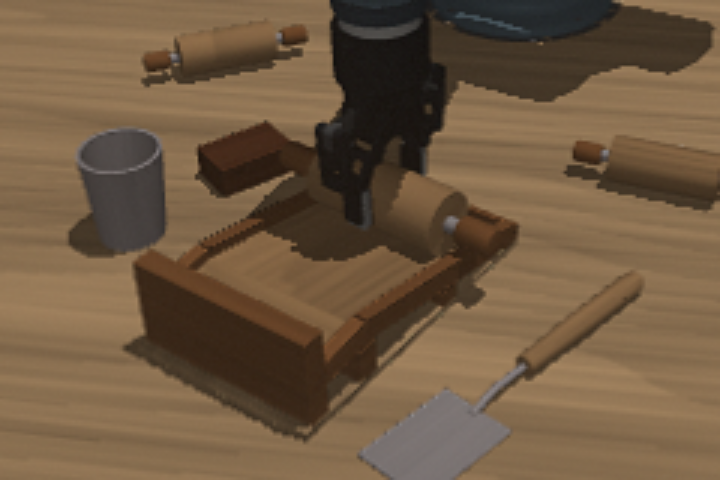

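The scene crop shows the roller trapped, with one finger ahead of it at (358,210) and one behind at (418,155), tips at about axis height. It never went below where the override ended. Now pushing on with the rear finger.

Request:
carry_out(targets=[60, 3, 0, -0.3, 0.01, 60, 4, 0, -0.5, 0, 60, 4, 0, -0.5, 0, 60, 4, 0, -0.5, 0, 60, 4, 0, -0.5, 0, 60, 3, 0, -0.5, 0])

```text
clock: 9.0
tcp_pos: [0.5285, -0.0678, 0.0239]
tool_rot: [[0.885, -0.466, 0.016], [-0.466, -0.885, 0.002], [0.013, -0.009, -1.0]]
wrist_force: [-1.8, 0.6, 0.6]
width: 0.767
```

```bash
python3 - <<'E'
from g import *
rep(rx=.06);axis2()
E
```

```text
t 9.0 ramp x,y,z mm [-49.2   0.1  23.9] yaw err(roll to add) 1.5392 F ramp [-1.88 -0.21  0.62] w 0.767 tilt [0.016 0.002]
to go tool mm [109.1  -3.4   1.5]
wrist y -0.06 -0.02 axis x,z [-54.9  59.5] deck-z 59.7 n 828 top z 87.8
wrist y -0.015 0.015 axis x,z [-53.5  59.9] deck-z 60.0 n 7714 top z 91.0
wrist y 0.02 0.06 axis x,z [-51.7  60. ] deck-z 60.3 n 12334 top z 88.8
```

Request:
carry_out(targets=[60, 3, 0, -1, -0.02, 60, 4, 0, -1, -0.015, 60, 4, 0, -1, 0, 60, 4, 0, -1, 0, 60, 4, 0, -1, 0, 60, 4, 0, -1, 0, 60, 4, 0, -0.8, 0, 60, 4, 0, -0.8, 0, 60, 4, 0, -0.8, 0, 60, 3, 0, -0.5, 0])

```text
clock: 10.05
tcp_pos: [0.5657, -0.0859, 0.0343]
tool_rot: [[0.902, -0.432, 0.016], [-0.432, -0.902, 0.002], [0.014, -0.009, -1.0]]
wrist_force: [-1.1, 1.3, 0.1]
width: 0.764
```

```bash
python3 - <<'E'
from g import *
rep(rx=.06);axis2()
E
```

```text
t 10.05 ramp x,y,z mm [-7.8  0.  34.3] yaw err(roll to add) 1.577 F ramp [-1.56  0.7   0.09] w 0.764 tilt [0.016 0.002]
to go tool mm [67.8  0.5  0.9]
wrist y -0.06 -0.02 axis x,z [-12.9  66.9] deck-z 67.1 n 1318 top z 95.4
wrist y -0.015 0.015 axis x,z [-11.9  67.3] deck-z 67.3 n 7396 top z 100.1
wrist y 0.02 0.06 axis x,z [-11.   67.1] deck-z 67.4 n 11766 top z 96.0
```

Request:
carry_out(targets=[60, 3, 0, -1, 0, 60, 4, 0, -1, 0, 60, 4, 0, -1, 0, 60, 4, 0, -1, 0, 60, 4, 0, -1, 0, 60, 4, 0, -1, 0, 60, 4, 0, -1, 0, 60, 4, 0, -1, 0, 60, 4, 0, -1, 0, 60, 3, 0, -0.7, 0])

```text
clock: 11.1
tcp_pos: [0.6029, -0.1039, 0.0455]
tool_rot: [[0.902, -0.432, 0.016], [-0.432, -0.902, 0.002], [0.014, -0.008, -1.0]]
wrist_force: [-1.9, 1.4, 1.5]
width: 0.767
```

```bash
python3 - <<'E'
from g import *
rep(rx=.06);axis2()
E
```

```text
t 11.1 ramp x,y,z mm [33.5  0.1 45.5] yaw err(roll to add) 1.577 F ramp [-2.33  0.48  1.55] w 0.767 tilt [0.016 0.002]
to go tool mm [26.5  0.3  0.4]
wrist y -0.06 -0.02 axis x,z [28.4 74.2] deck-z 74.4 n 1827 top z 102.8
wrist y -0.015 0.015 axis x,z [29.  74.5] deck-z 74.5 n 6930 top z 104.4
wrist y 0.02 0.06 axis x,z [29.5 74.3] deck-z 74.6 n 11085 top z 103.2
```

Request:
carry_out(targets=[60, 3, 0, -1.8, 0, 60, 4, 0, -2, 0, 60, 4, 0, -2, 0, 60, 3.5, 0, -2, 0, 60, 2.5, 0, -1.5, 0])

```text
clock: 11.65
tcp_pos: [0.6193, -0.1118, 0.0561]
tool_rot: [[0.902, -0.432, 0.015], [-0.432, -0.902, 0.002], [0.013, -0.008, -1.0]]
wrist_force: [-1.8, 0.9, 3.4]
width: 0.766
```

```bash
python3 - <<'E'
from g import *
rep(rx=.06);axis2()
E
```

```text
t 11.65 ramp x,y,z mm [51.7  0.2 56.1] yaw err(roll to add) 1.5771 F ramp [-2.02  0.01  3.41] w 0.766 tilt [0.015 0.002]
to go tool mm [8.3 0.3 0.1]
wrist y -0.06 -0.02 axis x,z [44.6 77.1] deck-z 77.3 n 2699 top z 105.7
wrist y -0.015 0.015 axis x,z [45.1 77.2] deck-z 77.3 n 6031 top z 106.1
wrist y 0.02 0.06 axis x,z [45.7 77.1] deck-z 77.4 n 9851 top z 105.9
```

Request:
carry_out(targets=[60, 3, 0, 0, 0, 60, 4, 0, 0.2, 0, 60, 4, 0, 0.2, 0, 60, 4, 0, 0.2, 0])

```text
clock: 12.1
tcp_pos: [0.6345, -0.1189, 0.0566]
tool_rot: [[0.902, -0.432, 0.017], [-0.432, -0.902, 0.001], [0.015, -0.009, -1.0]]
wrist_force: [-0.7, -0.0, 0.1]
width: 0.765
```

```bash
python3 - <<'E'
from g import *
rep(rx=.06);axis2()
E
```

```text
t 12.1 ramp x,y,z mm [68.5  0.5 56.6] yaw err(roll to add) 1.5772 F ramp [-0.61 -0.34  0.1 ] w 0.765 tilt [0.017 0.001]
to go tool mm [-8.5  0.4 -0.1]
wrist y -0.06 -0.02 axis x,z [62.3 79.7] deck-z 80.4 n 2458 top z 108.4
wrist y -0.015 0.015 axis x,z [62.8 79.8] deck-z 80.5 n 6059 top z 108.5
wrist y 0.02 0.06 axis x,z [64.1 79.5] deck-z 80.7 n 10193 top z 108.4
```

Request:
carry_out(targets=[60, 3, 0, -0.2, 0, 60, 3, 0, -0.2, 0, 60, 2, 0, 0, 0, 60, 1, 0, 0, 0, 60, 0, 0, 0, 0, 60, 0, 0, 0, 0])

```text
clock: 12.75
tcp_pos: [0.6448, -0.1244, 0.0564]
tool_rot: [[0.902, -0.432, 0.02], [-0.432, -0.902, -0.0], [0.018, -0.009, -1.0]]
wrist_force: [-0.3, 0.7, -0.9]
width: 0.763
```

```bash
python3 - <<'E'
from g import *
rep(rx=.077);axis2()
E
```

```text
t 12.75 ramp x,y,z mm [80.2  0.1 56.4] yaw err(roll to add) 1.5767 F ramp [-0.64  0.52 -0.91] w 0.763 tilt [ 0.02 -0.  ]
to go tool mm [-3.2  0.1 -0.1]
wrist y -0.06 -0.02 axis x,z [80.2 77.5] deck-z 83.5 n 2364 top z 106.1
wrist y -0.015 0.015 axis x,z [79.8 77.5] deck-z 83.5 n 5446 top z 106.5
wrist y 0.02 0.06 axis x,z [80.1 77.4] deck-z 83.5 n 9045 top z 106.2
```

The roller is parked and square (axis x 80, z 77.5). The force is near zero. Lifting clear.

Request:
carry_out(targets=[60, 0, 0, -10, 0, 60, 0, 0, -15, 0, 60, 0, 0, -20, 0, 60, 0, 0, -30, 0, 60, 0, 0, -30, 0, 60, -30, 0, -20, 0, 60, -40, 0, 0, 0, 60, -40, 0, 0, 0, 60, -40, 0, 0, 0, 60, 0, 0, 0, 0])

```text
clock: 13.8
tcp_pos: [0.5045, -0.0583, 0.1956]
tool_rot: [[0.901, -0.432, 0.033], [-0.432, -0.902, -0.005], [0.032, -0.01, -0.999]]
wrist_force: [1.1, -0.7, -0.1]
width: 0.768
```

Request:
carry_out(targets=[60, -40, 0, 0, 0, 60, -40, 0, 0, 0, 60, -30, 0, 0, 0, 60, 0, 0, 0, 0, 60, 0, 0, 0, 0, 60, 0, 0, 0, 0])

```text
clock: 14.4
tcp_pos: [0.4064, -0.011, 0.1992]
tool_rot: [[0.9, -0.433, 0.046], [-0.433, -0.901, -0.009], [0.046, -0.011, -0.999]]
wrist_force: [0.5, -0.7, -0.3]
width: 0.765
```

```bash
python3 - <<'E'
from g import *
rep();axis2("scene")
for n in("top","scene"):
    p,d=env.camera(n);cv2.imwrite(f"pics/{n}9.png",p[...,::-1])
a=cv2.imread("pics/top9.png")[60:280,220:500];b=cv2.imread("pics/scene9.png")[140:330,150:430]
cv2.imwrite("pics/fin.png",np.hstack([cv2.resize(a,(400,314)),cv2.resize(b,(400,314))]))
# displacement of neighbours in the scene view
d=cv2.absdiff(cv2.imread("pics/scene1.png"),cv2.imread("pics/scene9.png")).max(2)
for n,(u0,v0,u1,v1) in dict(tin=(186,192,218,235),block=(224,192,260,214),scraper=(280,238,378,316),small=(348,192,416,220)).items(): print(n,np.mean(d[v0:v1,u0:u1]>40).round(3))
E
```

```text
t 14.4 ramp x,y,z mm [-183.8   -2.3  199.2] yaw err(roll to add) 1.5757 F ramp [ 0.79 -0.37 -0.32] w 0.765 tilt [ 0.046 -0.009]
to go tool mm [-7.1 -2.3 -0.3]
scene y -0.06 -0.02 axis x,z [79.  76.6] deck-z 83.3 n 203 top z 105.7
scene y -0.015 0.015 axis x,z [78.9 76.5] deck-z 83.3 n 161 top z 105.9
scene y 0.02 0.06 axis x,z [79.1 76.2] deck-z 83.3 n 265 top z 105.9
tin 0.015
block 0.122
scraper 0.003
small 0.0
```

View pics/fin.png

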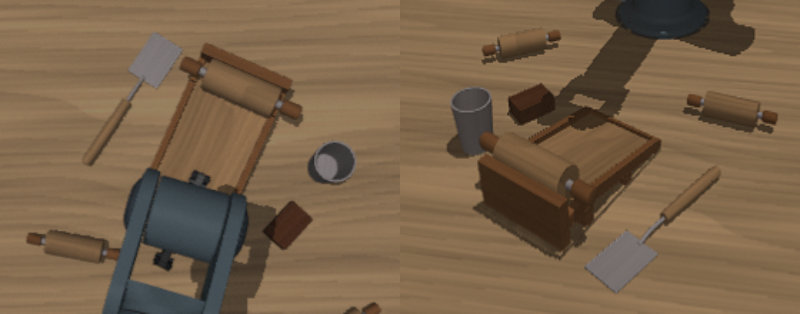

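The final views show the roller lying against the stop in its seat. The block is at top-view (421,218), the same place as before, and the tin and scraper are unmoved.

```bash
python3 -c "
from h import *
print(env.hand_in())"
```

```text
the job is handed in; nothing more can be done
None
```

The largest roller is parked in the seat against the stop. I handed the job in at about 14.5 s with the arm clear and touching nothing.

**Final checks:** The scene camera puts the roller's axis at ramp x = 79, z = 76.5 mm (78 and 77 wanted), square to the lane. Wrist force was at noise level.

**Neighbours:** The scraper, tin and small roller look unmoved in the before-and-after pictures. The block's patch changed by 12 %, which I put down to the arm's shadow and the roller's grip no longer covering it. Its position in the top view is the same.

**What did not go as planned:**
- **Fingers rode up:** The fingertips end about 32 mm above the reported TCP. On the first stretch they climbed from behind the roller onto its top, at ramp x = -78 mm.
- **Recovery:** I kept them in contact and turned the gripper a quarter turn, so one finger stood behind the roller and one ahead of it. The rear finger then pushed it the rest of the way. So it was not pushed purely from behind throughout.
- **Running back:** During that turn the axis went from -78 up to -68 and back to -76 mm, between the fingers. I saw no other backward movement, but I only measured between moves, and not between first contact and x = -78 mm.
- **Speed and force:** I pushed at about 40 mm/s. The wrist forces I read at the end of each move stayed under 10 N, a few newtons above the 1 to 5 N needed while the fingers were on top.

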